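# Release the cam lock and feed the vial carriage home

## Task

The vial carriage of the light-gate fixture is locked by its eccentric cam. First, without moving the carriage, push the cam's upright post round until the cam's low point squarely faces the carriage's roller (post on the far side of the pivot, in line with the carriage); then push the carriage forward by its upright plate until it is fully home against its stop, and leave both there. Only push with the fingertips: do not touch the vial riding in the carriage, which must stay upright in its nest, and leave the things standing round the fixture where they are.

Things in the scene. Friction and masses are not known exactly. Their poses are not given: they have to be found in the camera images.
- fixture: pale aluminium base plate 210 x 130 mm with its top 12 mm above the table, fixed to the table. Origin on the table, plate reaching from x -110 to +100 mm, y -65 to +65; its x axis is the carriage's forward direction, z up. It carries the carriage at the back (-x end), guide rails 24 mm high at y +-26, two black light-gate blocks 14 x 10 mm, 44 mm high, centred at x -36, y +-37 mm, and the cam at the front (+x end).
- cam_pivot (a point): the cam's upright pivot axis, fixed in the fixture's frame at x +35, y 0 mm; this point is 35 mm above the table. The pivot bolt's head ends 42 mm above the table.
- cam_post (a point): on the axis of the upright black round post that turns the cam: 12 mm in diameter, 45 mm from the pivot, with a sleeve that revolves freely, standing on a flat 16 mm wide lever whose top is 35 mm above the table; the post's top is 72 mm above the table, this point 60 mm. The post stands over the cam's high lobe, so the low point is opposite the post.
- cam (a joint): angle of the cam, rad, counter-clockwise seen from above; the round steel disc of 48 mm is set 10 mm off its pivot. 0: post and high point face the carriage (post at fixture -x from the pivot, post direction = fixture yaw + pi + this value). +3.14 or -3.14: low point faces the carriage, post straight ahead at +x; either way round will do. Free to turn from -3.49 to +3.49; it has no mark or stop at the low point, needs about 6 N at the post and stays where it is left.
- slide (a joint): travel of the carriage, m: 0 drawn back (all starts), 0.021 fully home against its stop, moving along fixture +x. About 3 N moves it and it stays where it is left. Its 12 mm roller runs against the cam's rim: with the cam off its low point the carriage is blocked short of home.
- slide_push (a point): centre of the rear (-x) face of the carriage's upright push plate, 45 mm above the table; the plate is 50 mm wide (y), 8 mm thick, from 26 to 63 mm above the table, nothing stands behind it. Moves with the carriage.
- nest (a point): centre of the inner floor of the carriage's round vial nest (36 mm outside, rim 33 mm above the table), 38 mm ahead of the push plate's rear face, 23 mm above the table.
- vial: clear, pale screw vial with a blue cap, 25 mm in diameter, 62 mm tall, loose, upright in the nest, top 85 mm above the table; origin at the centre of its underside.
- petri: bystander: shallow round dish, 69 mm wide, 16 mm high, standing loose beside the fixture; origin at the centre of its underside.
- jar: bystander: small white jar with a ribbed lid, 34 mm wide, 48 mm high, standing loose beside the fixture; origin at the centre of its underside.
- pad: bystander: small grey and white box, 38 x 58 x 16 mm, lying loose beside the fixture; origin at the centre of its underside.
Things that resemble listed ones, but are neither listed nor needed, are in the scene too. Leave any orange or pink look-alike of the vial alone.

How it is judged:
By the outcome, as a careful person would: the job done as asked, in the order asked, and still so for the second after the job is handed in, with the robot touching nothing.
It also fails if it takes over 56 s, if anything falls off the work surface, if the arm or the gripper's body presses on something with over 40 N, if the wrist force passes 120 N, or if a joint passes its speed limit or range.

## Robot

A 6-joint arm with a two-finger parallel gripper is mounted at the origin on a cart in front of the work surface, level with it; the furniture and walls round the work are solid. World frame = base frame: x ahead of the robot, y to its left, z up, the work surface at z = 0. Lengths are in m, angles in rad, forces in N, time in s.
With the tool pointing down it reaches from about 0.275 to 0.825 m from the base axis. Payload 5.2 kg.
Tool frame: the origin (TCP) lies midway between the tips of the shut fingers; the grasp point (between the pads) lies 19 mm behind it; z points along the fingers, y is the line along which they close (so a half turn about z gives the same grasp; the last joint's range is limited). The gripper opens to 93 mm and grips with 3 to 60 N. Pads are 15 mm wide; open, the fingers measure 128 mm over their backs; the gripper's body (75 mm by 188 mm) begins 65 mm behind the grasp point.
Start: joints at [-1.518, 0.259, 1.535, -0, 1.348, -0.203], TCP at [0.139, -0.532, 0.219] pointing down, gripper open.
Joint ranges: [-3.14, 3.14], [-0.91, 2.08], [0.19, 2.58], [-1.22, 4.36], [0.22, 2.71], [-3.12, 3.12]. Speed limits (rad/s): [2.57, 2.57, 3.14, 3.14, 3.14, 3.14].

## Interface

Orientations are given as a unit quaternion [x, y, z, w].
In Python, from plant import env, imaging, job, models gives the robot as it stands.
- The arm moves only by the tool play_rows, never from a script. Its argument "commands" is one flat list of numbers, 7 for each row, row after row: the turn, a rotation vector about the world's x, y, z in rad, then the shift along the world's x, y, z in m, then the opening, from 0 (shut) to 1 (fully open). In form: [wx, wy, wz, x, y, z, claw, wx, wy, wz, x, y, z, claw, ...]. A call has 1 to 10 rows; each row shifts and turns the commanded pose from where the row before left it; what a row does not reach is not made up. A row lasts 1/12 s, in which the tool goes at most 41.7 mm and 7.16 degrees, less where a joint would pass 70% of its speed; a pose out of reach is approached as far as the arm can. A call with a gripper value outside its range is refused whole. The fingers move at their own pace and stop on an object; "newtons" is the grip in N (left out, the last holds). Time passes only in rows, so rows that do not move let the fingers close. It gives the time, the measured TCP pose, the force, the opening and the grip force at its end, in the units of the state.
- env.read_state(): the state, without advancing time (a new reading comes with each control period).
- imaging.read_camera(name): name is "scene" or "top" or "wrist"; returns the picture (384x512x3 uint8, red, green, blue); there is no depth.
- imaging.camera_params(name): a dict with "K" (3x3 intrinsics, pixels), "origin" and "attitude" of the camera in the world; the wrist camera has in their place "hand_eye" (4x4, takes a point from camera to tool coordinates, whose origin is the TCP and whose axes are the flange's). Camera axes: x right, y down, z forward; pixel columns grow to the right and rows downward; lengths in m; the calibration is good to about 2 mm. The wrist camera is an equidistant fisheye: a pixel r from the principal point sees the ray r / f radians off the axis. A picture is of the moment at which its call begins: read the wrist's pose just before it. camera_params takes no time and is no camera call.
- job.close_job(): hands the job in; it is judged then, once.
Trained networks look in the newest picture that a camera, given by its name, has taken for a name from the list of things; names that differ only in an ending like _2 or _b are one class to them, and where a whole thing is asked for, a point or a joint stands for the part that bears it (a point fixed in the world has none). Each returns a list of dicts, best first, with "p" (0 to 1); they miss things now and then, are a little off and sometimes report something else, mostly with a low value. They report only what shows in the picture. A call takes as long as a camera call. They do not tell look-alikes from the thing itself.
- models.masks_of(camera, target): "region" (384x512 bool, what is visible of it) and "box" ([left, top, width, height] in pixels, round what is visible of it).
The state is a dict: "time": time; "q": joint angles; "qvel": joint speeds; "tau": joint torques, N m; "tool_pos": TCP position; "orientation": TCP orientation; "wrist_force": force on the tool from outside, world axes, zero at the start; "torque": the same for the moment, N m; "opening": opening from 0.0 (shut) to 1.0 (fully open); "grip_force": force on a finger pad.
Only numpy, scipy, OpenCV 4.12 (cv2) and the standard library are available. Lean on these libraries where they do the work, as an engineer would, in place of code of your own. Each camera call takes 0.05 s, during which the arm holds its last target. There are 200 camera calls.

## Working session

There is one attempt and no reset: what is moved stays moved. The work goes in short steps, Python scripts to look and compute and a tool call to move; the robot and the scene stay as the last step left them, time stands still between calls to the robot, and variables do not carry over. Pictures are saved under pics/ and viewed, at most 10 in all, crops included, and the job is handed in when it is done.

Besides the shell and the picture viewer there is one more tool, called after "Call:" by a JSON object that holds its "method" and its "body". play_rows: Moves the arm, as the interface text tells. Its arguments: {"type":"object","properties":{"commands":{"type":"array","items":{"type":"number"}},"newtons":{"type":"number"}},"required":["commands"]}

```bash
mkdir -p pics
python3 - <<'E'
from plant import env, imaging, job, models
import cv2,numpy as np
s=env.read_state();print(s['time'],s['tool_pos'],s['orientation'])
ims=[]
for n in ['scene','top']:
    im=imaging.read_camera(n);p=imaging.camera_params(n);print(n,p)
    cv2.imwrite(f'pics/{n}0.png',cv2.resize(im[:,:,::-1],(800,600),interpolation=cv2.INTER_CUBIC))
    for t in ['fixture','cam_post','cam','slide_push','vial','nest','petri','jar','pad']:
        try:
            for d in models.masks_of(n,t)[:3]:
                r=np.argwhere(d['region']);print(n,t,round(d['p'],2),d['box'],r.mean(0)[::-1].round(1))
        except Exception as e: print(t,e)
E
```

```text
0.0 [ 0.13916453 -0.53154904  0.21782625] [ 9.91830994e-01  1.27555809e-01  8.10815079e-05 -8.88063265e-04]
scene {'K': array([[471.52529808,   0.        , 263.52909324],
       [  0.        , 471.52529808, 192.81825997],
       [  0.        ,   0.        ,   1.        ]]), 'origin': array([0.15291053, 0.60142548, 0.82118227]), 'attitude': array([-0.27469976,  0.89605909, -0.33466309,  0.09807528])}
scene fixture 0.8 [199.2, 154.6, 96.9, 86.7] [245.5 196.9]
scene cam_post 0.76 [224.5, 171.1, 23.2, 23.0] [237.7 182.5]
scene cam_post 0.42 [244.6, 192.6, 32.0, 30.3] [263.3 208.5]
scene cam 0.91 [228.7, 171.6, 20.0, 23.9] [237.2 182.3]
scene slide_push 0.81 [242.3, 190.2, 31.1, 27.9] [262.2 208.2]
scene vial 0.87 [296.6, 214.8, 18.7, 28.1] [305.9 228.8]
scene vial 0.77 [249.9, 181.0, 15.0, 22.6] [257.6 194.1]
scene vial 0.69 [283.9, 236.2, 15.1, 28.5] [291.  249.6]
scene nest 0.98 [243.9, 190.8, 34.4, 31.5] [262.1 207.4]
scene petri 0.97 [190.7, 224.8, 33.8, 35.7] [207.3 240.7]
scene petri 0.75 [169.0, 195.7, 24.1, 21.9] [181.9 205.1]
scene jar 0.74 [289.4, 157.7, 19.8, 23.5] [297.5 168.
[... 379 characters left out ...]
  0.02054577, -0.03603939])}
top fixture 0.77 [208.0, 113.4, 98.2, 120.2] [255.3 174.2]
top cam_post 0.91 [248.4, 148.8, 23.3, 27.7] [259.6 160.5]
top cam 0.82 [249.9, 146.6, 23.4, 30.1] [259.5 160.2]
top cam 0.56 [208.1, 113.5, 99.8, 119.9] [255.6 173.8]
top slide_push 0.72 [223.3, 175.8, 35.7, 43.5] [243.1 204.4]
top vial 0.64 [171.1, 232.6, 18.5, 15.1] [178.9 241. ]
top vial 0.54 [238.9, 189.3, 10.9, 13.6] [244.3 196.7]
top vial 0.54 [202.5, 260.0, 16.4, 10.5] [209.7 263. ]
top nest 0.86 [224.7, 176.1, 31.3, 47.9] [243.7 203.3]
top petri 0.87 [163.6, 163.0, 32.6, 31.9] [179.9 178. ]
top jar 0.71 [310.8, 197.8, 15.3, 18.2] [318.1 207. ]
top pad 0.59 [188.0, 109.7, 29.9, 32.3] [202.9 125.8]
```

Run:
```python
import cv2
a=cv2.imread('pics/top0.png');b=cv2.imread('pics/scene0.png')
k=800/512
def c(im,x0,y0,x1,y1,n):
    # source px crop
    r=im[int(y0*k):int(y1*k),int(x0*k):int(x1*k)];cv2.imwrite(n,cv2.resize(r,(800,600),interpolation=cv2.INTER_CUBIC))
c(a,150,95,350,245,'pics/topc.png')
c(b,160,140,320,260,'pics/scenec.png')
```

```text
(no output)
```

View pics/topc.png

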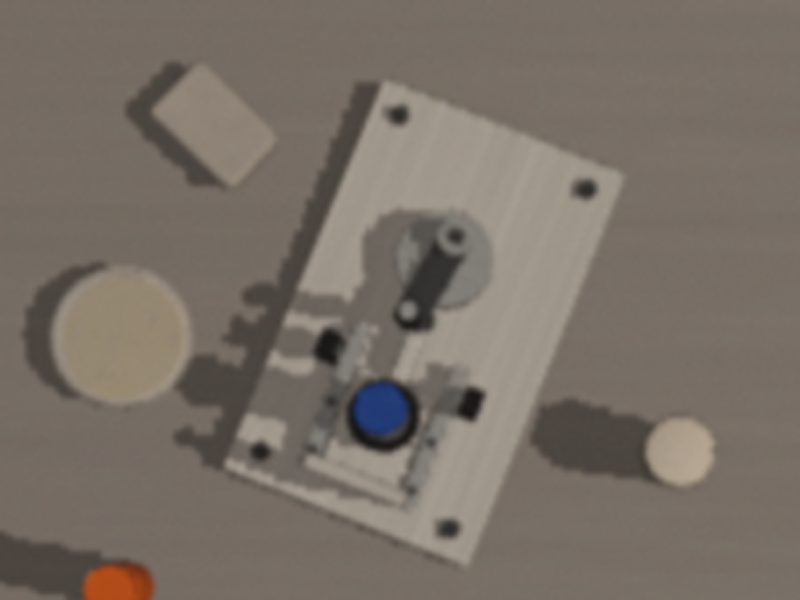

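View pics/scenec.png

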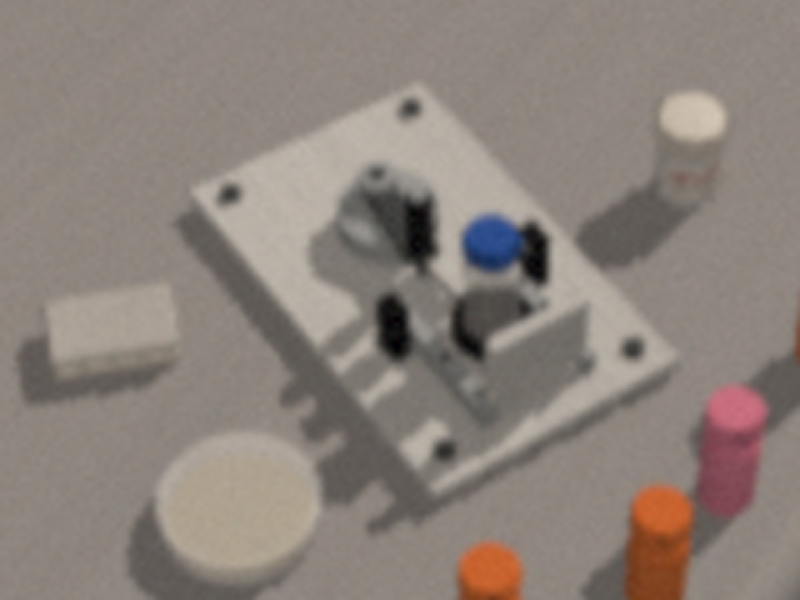

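View pics/top0.png

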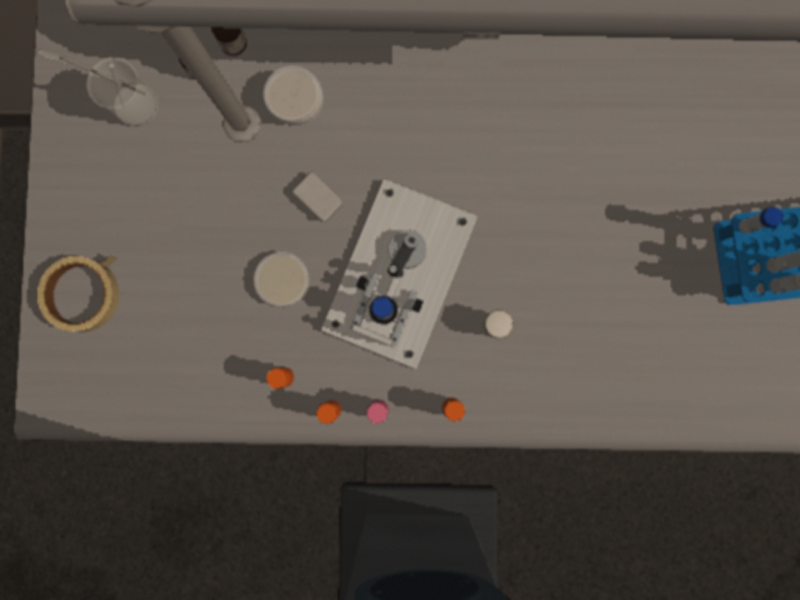

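The top crop shows the plate corners at (383,82), (625,175), (467,567) and (228,467). The post top is at (408,311), the pivot bolt at (455,236) and the blue-capped vial in its nest at (382,408), all at 4x. Possible mix-ups for the vial are three orange and one pink vial at the front, e.g. scene crop (660,520), (490,570) and (735,450). The cam post could be confused with the gate blocks at top crop (330,345) and (470,402), but the lever identifies the post. Next I'll fit the fixture pose.

```bash
cat > h.py <<'E'
import numpy as np
from scipy.spatial.transform import Rotation as R
from scipy.optimize import least_squares
from plant import imaging
P={n:imaging.camera_params(n) for n in('top','scene')}
def ray(n,uv):
    p=P[n];d=np.linalg.inv(p['K'])@[*uv,1];return p['origin'],R.from_quat(p['attitude']).as_matrix()@d
def onz(n,uv,z):
    o,d=ray(n,uv);return (o+d*(z-o[2])/d[2])[:2]
def proj(n,X):
    p=P[n];c=p['K']@(R.from_quat(p['attitude']).as_matrix().T@(np.asarray(X)-p['origin']));return c[:2]/c[2]
T=lambda x,y:(x/4+150,y/4+95)
S=lambda x,y:(x/5+160,y/5+140)
def F(f,l): # fixture(x,y,yaw), local xyz -> world
    c,s=np.cos(f[2]),np.sin(f[2]);return np.array([f[0]+c*l[0]-s*l[1],f[1]+s*l[0]+c*l[1],l[2]])
E
cat > fit.py <<'E'
from h import *
C=[(.1,.065,.012),(.1,-.065,.012),(-.11,-.065,.012),(-.11,.065,.012)]
tp=[T(383,82),T(625,175),T(467,567),T(228,467)]
sp=[S(418,85),S(678,355),S(435,495),S(192,190)]; Cs=[C[1],C[2],C[3],C[0]]
for use in('t','s','ts'):
    def res(f):
        r=[]
        if 't' in use: r+=[proj('top',F(f,c))-q for c,q in zip(C,tp)]+[proj('top',F(f,(.035,0,.042)))-T(455,236)]
        if 's' in use: r+=[proj('scene',F(f,c))-q for c,q in zip(Cs,sp)]
        return np.concatenate(r)
    s=least_squares(res,[.48,0,-.4],x_scale=[.01,.01,.1]);f=s.x;print(use,f.round(4),np.degrees(f[2]).round(2),s.fun.round(1))
pv=F(f,(.035,0,0))[:2]
for n,q in(('top',T(408,311)),('scene',S(418,188))):
    p=onz(n,q,.072);d=p-pv;a=np.arctan2(d[1],d[0])-f[2]-np.pi
    print(n,p,np.hypot(*d),np.degrees((a+np.pi)%(2*np.pi)-np.pi))
print('pivot',pv,'push',[onz('top',T(x,y),.063) for x,y in((305,462),(410,505))])
for k,l in dict(push=(-.1,0,.045),vial=(-.06,0,.085)).items():print(k,F(f,l))
v=onz('top',T(382,408),.085);c,s_=np.cos(f[2]),np.sin(f[2]);d=v-f[:2];print('vial',v,'local',c*d[0]+s_*d[1],-s_*d[0]+c*d[1])
for n,q,z in(('pad',T(213,125),.016),('petri',T(121,336),.016),('jar',T(680,452),.048)):print(n,onz('top',q,z))
E
python3 fit.py
```

```text
t [ 0.5737  0.0377 -0.3692] -21.15 [-0.  -1.   0.4 -0.4  0.5  0.5 -1.2  0.6  0.3  0.2]
s [ 0.5735  0.0428 -0.3722] -21.32 [ 0.4 -1.2  0.8  0.6 -0.   0.1 -1.2  0. ]
ts [ 0.5739  0.0393 -0.3715] -21.28 [-0.6 -1.1 -0.3 -0.4 -0.4  0.4 -2.1  0.4 -0.4  0.1  1.  -2.1  1.5 -0.5
  0.8 -1.1 -0.4 -0.9]
top [0.56697743 0.0473265 ] 0.04468031731509327 -6.384448913012078
scene [0.56869031 0.0492511 ] 0.04412791422197236 -9.632094328384838
pivot [0.60654818 0.02657833] push [array([0.49702105, 0.09431812]), array([0.4777789 , 0.04535943])]
push [0.480757   0.07558423 0.045     ]
vial [0.51802846 0.06106396 0.085     ]
vial [0.52117705 0.05831506] local -0.056068310136692764 -0.0014184339054316326
pad [0.66514028 0.14620486]
petri [0.55940928 0.18934878]
jar [ 0.5045052  -0.08100017]
```

Call:
{"method": "play_rows", "body": {"commands": [0,0,0.124,0.013,0.0175,0,0,0,0,0.124,0.013,0.0175,0,0,0,0,0.124,0.013,0.0175,0,0,0,0,0.124,0.013,0.0175,0,0,0,0,0.124,0.013,0.0175,0,0,0,0,0.124,0.013,0.0175,0,0,0,0,0.124,0.013,0.0175,0,0,0,0,0.124,0.013,0.0175,0,0,0,0,0.124,0.013,0.0175,0,0,0,0,0.124,0.013,0.0175,0,0]}}

```text
time: 1.83
tool_pos: [0.2697, -0.3562, 0.2188]
orientation: [0.731, 0.682, -0.0, 0.0]
wrist_force: [0.8, 0.1, 1.1]
opening: 0.331
grip_force: 0.0
```

Call:
{"method": "play_rows", "body": {"commands": [0,0,0.124,0.013,0.0175,0,0,0,0,0.124,0.013,0.0175,0,0,0,0,0.124,0.013,0.0175,0,0,0,0,0.124,0.013,0.0175,0,0,0,0,0.124,0.013,0.0175,0,0,0,0,0.124,0.013,0.0175,0,0,0,0,0.124,0.013,0.0175,0,0,0,0,0.124,0.013,0.0175,0,0,0,0,0.124,0.013,0.0175,0,0,0,0,0.124,0.013,0.0175,0,0]}}

```text
time: 2.67
tool_pos: [0.3997, -0.1812, 0.2188]
orientation: [0.199, 0.98, -0.0, 0.0]
wrist_force: [-0.2, 0.6, -0.2]
opening: 0.006
grip_force: 0.0
```

Call:
{"method": "play_rows", "body": {"commands": [0,0,0.124,0.013,0.0175,0,0,0,0,0.124,0.013,0.0175,0,0,0,0,0.124,0.013,0.0175,0,0,0,0,0.124,0.013,0.0175,0,0,0,0,0.124,0.013,0.0175,0,0,0,0,0.124,0.013,0.0175,0,0,0,0,0.124,0.013,0.0175,0,0,0,0,0.124,0.013,0.0175,0,0,0,0,0.124,0.013,0.0175,0,0,0,0,0.124,0.013,0.0175,0,0]}}

```text
time: 3.5
tool_pos: [0.5298, -0.0061, 0.2187]
orientation: [-0.408, 0.913, -0.0, 0.0]
wrist_force: [0.4, -0.5, 0.3]
opening: 0.009
grip_force: 0.0
```

Call:
{"method": "play_rows", "body": {"commands": [0,0,0.124,0.013,0.0175,0,0,0,0,0.124,0.013,0.0175,0,0,0,0,0,0,0,0,0,0,0,0,0,0,0,0]}}

```text
time: 3.83
tool_pos: [0.5553, 0.0286, 0.2183]
orientation: [-0.515, 0.857, 0.0, -0.0]
wrist_force: [-0.4, 1.0, 0.3]
opening: 0.006
grip_force: 0.0
```

Run:
```python
from plant import env, imaging, job, models
import cv2,numpy as np
s=env.read_state();print(s['time'],s['tool_pos'],s['orientation'],s['q'],s['wrist_force'])
im=imaging.read_camera('wrist');print(imaging.camera_params('wrist'))
cv2.imwrite('pics/w1.png',cv2.resize(im[:,:,::-1],(800,600),interpolation=cv2.INTER_CUBIC))
```

```text
3.8333 [0.55532102 0.02860304 0.21834031] [-5.15193531e-01  8.57073825e-01  8.40386273e-05 -2.77074735e-04] [-1.48990783e-01  2.70041360e-01  1.52036492e+00 -2.28693712e-04
  1.35172070e+00 -2.80220428e+00] [-0.38544895  0.98646851  0.26933097]
{'K': array([[297.31863964,   0.        , 257.9016179 ],
       [  0.        , 297.31863964, 196.09627858],
       [  0.        ,   0.        ,   1.        ]]), 'hand_eye': array([[-2.33543029e-04, -9.70622137e-01, -2.40608838e-01,
         6.61951115e-02],
       [ 9.99999956e-01, -2.70654007e-04,  1.21191525e-04,
         1.03224384e-04],
       [-1.82752923e-04, -2.40608799e-01,  9.70622157e-01,
        -1.66672120e-01],
       [ 0.00000000e+00,  0.00000000e+00,  0.00000000e+00,
         1.00000000e+00]])}
```

View pics/w1.png

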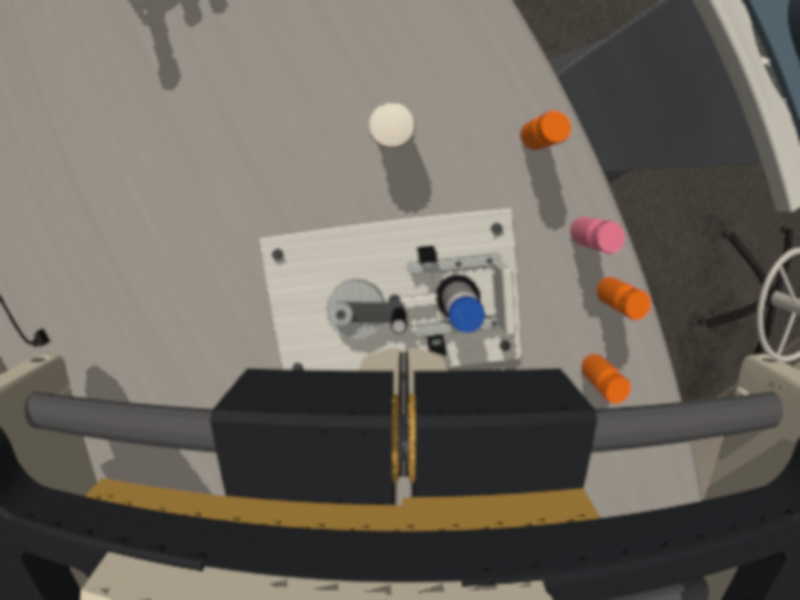

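```bash
cat >> h.py <<'E'
def wz(uv,z,pos,quat):
    p=imaging.camera_params('wrist');K=p['K'];H=p['hand_eye']
    x,y=(uv[0]-K[0,2])/K[0,0],(uv[1]-K[1,2])/K[1,1];r=np.hypot(x,y)
    d=np.array([np.sin(r)*x/r,np.sin(r)*y/r,np.cos(r)])
    Q=R.from_quat(quat).as_matrix();o=Q@H[:3,3]+pos;d=Q@H[:3,:3]@d
    return (o+d*(z-o[2])/d[2])[:2]
E
python3 - <<'E'
from h import *
pos=[0.55532102,0.02860304,0.21834031];q=[-5.15193531e-01,8.57073825e-01,8.4e-05,-2.77e-04]
W=lambda x,y:(x*.64,y*.64)
f=[.5739,.0393,-.3715]
for n,uv,z,l in(('fr',(262,239),.012,(.1,-.065,0)),('br',(512,209),.012,(-.11,-.065,0)),('bl',(520,365),.012,(-.11,.065,0)),('bolt',(343,315),.042,(.035,0,0)),('post',(399,323),.072,(0,0,0)),('vial',(466,315),.085,(-.06,0,0)),('plateR',(516,270),.063,(-.1,-.025,0)),('plateL',(520,335),.063,(-.1,.025,0))):
    p=wz(W(*uv),z,pos,q);print(n,p.round(4),'pred',F(f,l)[:2].round(4),'local',(R.from_euler('z',-f[2]).as_matrix()[:2,:2]@(p-f[:2])).round(4))
E
```

```text
fr [ 0.6435 -0.0538] pred [ 0.6435 -0.0576] local [ 0.0987 -0.0615]
br [0.451  0.0215] pred [0.4478 0.0187] local [-0.1081 -0.0613]
bl [0.5015 0.1469] pred [0.495  0.1398] local [-0.1065  0.074 ]
bolt [0.6078 0.0297] pred [0.6065 0.0266] local [0.0351 0.0033]
post [0.5685 0.048 ] pred [0.5739 0.0393] local [-0.0081  0.0061]
vial [0.5243 0.061 ] pred [0.518  0.0611] local [-0.0541  0.0023]
plateR [0.4774 0.055 ] pred [0.4716 0.0523] local [-0.0956 -0.0204]
plateL [0.4951 0.1008] pred [0.4898 0.0989] local [-0.0958  0.0287]
```

Call:
{"method": "play_rows", "body": {"commands": [0,0,0,0.0085,0,-0.028,0,0,0,0,0,0,-0.028,0,0,0,0,0,0,-0.028,0,0,0,0,0,0,-0.028,0,0,0,0,0,0,-0.028,0,0,0,0,0,0,-0.028,0,0,0,0,0,0,0,0,0,0,0,0,0,0,0]}}

```text
time: 4.55
tool_pos: [0.5621, 0.0272, 0.0499]
orientation: [-0.514, 0.858, 0.001, -0.002]
wrist_force: [0.0, -0.6, 1.4]
opening: 0.003
grip_force: 0.0
```

```bash
cat > arc.py <<'E'
import sys
from h import *
# fixture, offset of pusher behind post, radius, from tcp pose
def arc(f,angs,off=.0135,r=.042):
    pv=F(f,(.035,0,0))[:2];o=[]
    for a in angs: # world radial angle
        u=np.array([np.cos(a),np.sin(a)]);t=np.array([np.sin(a),-np.cos(a)])
        o.append(pv+r*u-off*t)
    return np.array(o)
E
python3 - <<'E'
from arc import *
from plant import env
import cv2
s=env.read_state();print(s['tool_pos'],s['orientation'],s['wrist_force'])
f=[.575,.0410,-.371]
A=np.radians(np.r_[152,np.arange(146,-22,-6)])-0
P_=arc(f,A);print(P_[0].round(4));
d=np.diff(np.vstack([s['tool_pos'][:2],P_]),axis=0)
for a,x in zip(np.degrees(A),d):print(round(a),x.round(4))
im=imaging.read_camera('scene');cv2.imwrite('pics/s2.png',cv2.resize(im[130:250,170:330,::-1],(800,600),interpolation=cv2.INTER_CUBIC))
E
```

```text
[0.5621268  0.02715294 0.04987158] [-0.51410152  0.85772736  0.00107118 -0.00150185] [ 0.03933229 -0.57896111  1.43621377]
[0.5642 0.0361]
152 [0.0021 0.009 ]
146 [0.0011 0.0045]
140 [0.0015 0.0044]
134 [0.002  0.0042]
128 [0.0024 0.004 ]
122 [0.0028 0.0037]
116 [0.0032 0.0034]
110 [0.0035 0.003 ]
104 [0.0038 0.0026]
98 [0.004  0.0022]
92 [0.0043 0.0018]
86 [0.0044 0.0013]
80 [0.0045 0.0009]
74 [0.0046 0.0004]
68 [ 0.0046 -0.0001]
62 [ 0.0046 -0.0006]
56 [ 0.0045 -0.0011]
50 [ 0.0044 -0.0015]
44 [ 0.0042 -0.002 ]
38 [ 0.004  -0.0024]
32 [ 0.0037 -0.0028]
26 [ 0.0034 -0.0032]
20 [ 0.003  -0.0035]
14 [ 0.0026 -0.0038]
8 [ 0.0022 -0.004 ]
2 [ 0.0018 -0.0043]
-4 [ 0.0013 -0.0044]
-10 [ 0.0009 -0.0045]
-16 [ 0.0004 -0.0046]
```

View pics/s2.png

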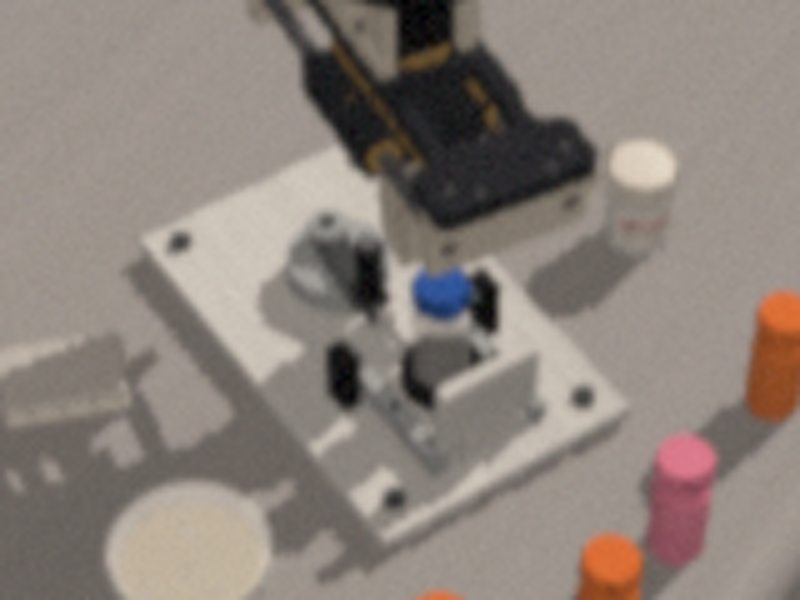

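Call:
{"method": "play_rows", "body": {"commands": [0,0,0,0.001,0.0045,0,0,0,0,0,0.001,0.0045,0,0,0,0,-0.105,0.0011,0.0045,0,0,0,0,-0.105,0.0015,0.0044,0,0,0,0,-0.105,0.002,0.0042,0,0,0,0,-0.105,0.0024,0.004,0,0,0,0,0,0,0,0,0]}}

```text
time: 5.18
tool_pos: [0.5731, 0.0543, 0.0526]
orientation: [-0.324, 0.946, -0.001, 0.0]
wrist_force: [-3.2, -1.8, 2.4]
opening: 0.004
grip_force: 1.8
```

```bash
cat > st.py <<'E'
from arc import *
from plant import env
s=env.read_state();f=[.575,.0410,-.371];pv=F(f,(.035,0,0))[:2]
p=s['tool_pos'];Q=R.from_quat(s['orientation']).as_matrix()
psi=np.degrees(np.arctan2(Q[1,0],Q[0,0]));d=p[:2]-pv
print('t',s['time'],p.round(4),'psi',psi.round(1),'F',s['wrist_force'].round(1),'tau',s['torque'].round(2))
print('pusher ang',np.degrees(np.arctan2(d[1],d[0])).round(1),'r',np.hypot(*d).round(4),'q6',s['q'][5].round(2))
E
python3 st.py
python3 - <<'E'
from h import *
import cv2
im=imaging.read_camera('top');cv2.imwrite('pics/t3.png',cv2.resize(im[110:230,190:350,::-1],(800,600),interpolation=cv2.INTER_CUBIC))
E
```

```text
t 5.1833 [0.5731 0.0543 0.0526] psi -142.2 F [-3.2 -1.8  2.4] tau [-0.22  0.35  0.02]
pusher ang 143.1 r 0.0432 q6 -2.33
```

View pics/t3.png

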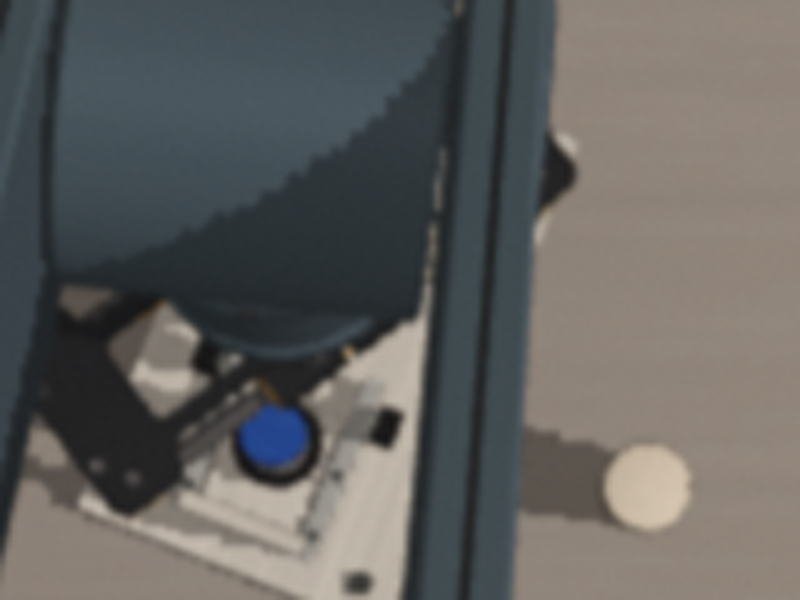

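Call:
{"method": "play_rows", "body": {"commands": [0,0,-0.105,0.0028,0.0037,0,0,0,0,-0.105,0.0032,0.0034,-0.001,0,0,0,-0.105,0.0035,0.003,-0.001,0,0,0,-0.105,0.0038,0.0026,0,0,0,0,-0.105,0.004,0.0022,0,0,0,0,-0.105,0.0043,0.0018,0,0,0,0,-0.105,0.0044,0.0013,0,0,0,0,-0.105,0.0045,0.0009,0,0,0,0,0,0,0,0,0]}}

```text
time: 5.98
tool_pos: [0.6029, 0.0741, 0.0494]
orientation: [0.089, 0.996, 0.001, -0.0]
wrist_force: [-4.5, 2.4, 3.6]
opening: 0.008
grip_force: 2.2
```

```bash
python3 st.py
```

```text
t 5.9833 [0.6029 0.0741 0.0494] psi 169.7 F [-4.5  2.4  3.6] tau [0.37 0.51 0.  ]
pusher ang 95.9 r 0.0461 q6 -1.45
```

Call:
{"method": "play_rows", "body": {"commands": [0,0,-0.105,0.0046,0.0004,0,0,0,0,-0.105,0.0046,-0.0001,0,0,0,0,-0.105,0.0046,-0.0006,0,0,0,0,-0.105,0.0045,-0.0011,0,0,0,0,-0.105,0.0044,-0.0015,0,0,0,0,-0.105,0.0042,-0.002,0,0,0,0,-0.105,0.004,-0.0024,0,0,0,0,-0.105,0.0037,-0.0028,0,0,0,0,-0.105,0.0034,-0.0032,0,0,0,0,0,0,0,0,0]}}

```text
time: 6.82
tool_pos: [0.642, 0.061, 0.0493]
orientation: [0.533, 0.846, 0.001, 0.0]
wrist_force: [-1.1, 3.8, 1.8]
opening: 0.006
grip_force: 2.1
```

```bash
python3 st.py
```

```text
t 6.8167 [0.642  0.061  0.0493] psi 115.6 F [-1.1  3.8  1.8] tau [0.74 0.09 0.07]
pusher ang 43.6 r 0.0474 q6 -0.53
```

Call:
{"method": "play_rows", "body": {"commands": [0,0,-0.105,0.003,-0.0035,0,0,0,0,-0.105,0.0026,-0.0038,0,0,0,0,-0.105,0.0022,-0.004,0,0,0,0,-0.105,0.0018,-0.0043,0,0,0,0,-0.105,0.0013,-0.0044,0,0,0,0,-0.105,0.0009,-0.0045,0,0,0,0,0,0,0,0,0]}}

```text
time: 7.4
tool_pos: [0.6543, 0.0361, 0.0495]
orientation: [0.768, 0.64, 0.002, 0.0]
wrist_force: [1.6, 4.0, 0.9]
opening: 0.003
grip_force: 2.2
```

```bash
python3 st.py;  python3 - <<'E'
from h import *
import cv2
from plant import models
im=imaging.read_camera('wrist');im2=imaging.read_camera('scene')
a=cv2.resize(im[:,:,::-1],(800,600),interpolation=cv2.INTER_CUBIC)
cv2.imwrite('pics/w4.png',np.vstack([a[100:400],cv2.resize(im2[130:220,170:410,::-1],(800,300),interpolation=cv2.INTER_CUBIC)]))
E
```

```text
t 7.4 [0.6543 0.0361 0.0495] psi 79.6 F [1.6 4.  0.9] tau [ 0.74 -0.26 -0.  ]
pusher ang 9.4 r 0.0473 q6 0.06
```

View pics/w4.png

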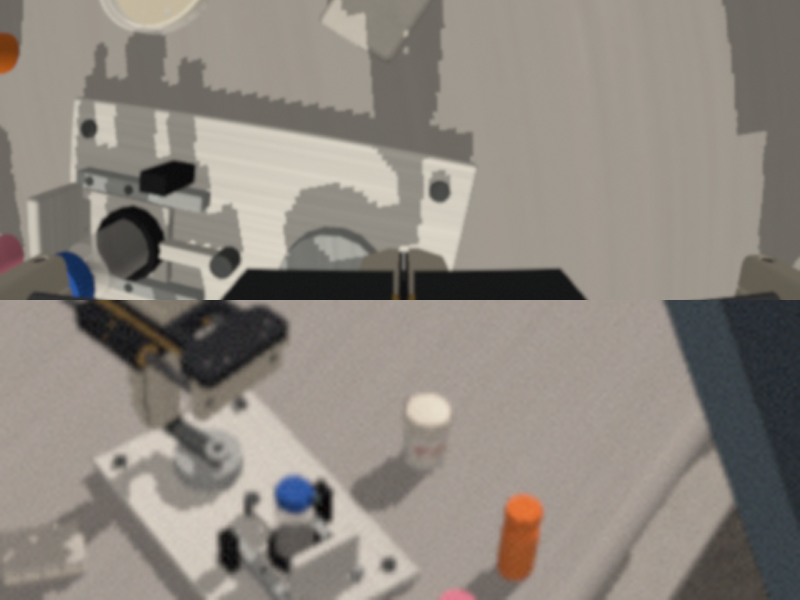

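Call:
{"method": "play_rows", "body": {"commands": [0,0,-0.105,0.0004,-0.0046,0,0,0,0,0,0,0,0,0,0,0,0,0.006,0.019,0,0,0,0,0,0,0,0.035,0,0,0,0,0,0,0.035,0,0,0,0,0,0,0.035,0,0,0,0,-0.02,-0.03,0.03,0,0,0,0,-0.02,-0.03,0.03,0,0,0,0,-0.02,-0.035,0,0,0,0,0,-0.015,-0.035,0,0]}}

```text
time: 8.33
tool_pos: [0.5884, -0.0751, 0.2097]
orientation: [0.799, 0.602, 0.001, 0.002]
wrist_force: [0.5, -0.1, -0.5]
opening: 0.003
grip_force: 0.0
```

Call:
{"method": "play_rows", "body": {"commands": [0,0,0,0,0,0,0,0,0,0,0,0,0,0,0,0,0,0,0,0,0,0,0,0,0,0,0,0]}}

```text
time: 8.67
tool_pos: [0.5891, -0.0731, 0.2067]
orientation: [0.8, 0.6, -0.0, -0.0]
wrist_force: [0.1, -0.2, 0.0]
opening: 0.003
grip_force: 0.0
```

```bash
python3 st.py;  python3 - <<'E'
from h import *
import cv2
from plant import env
s=env.read_state();im=imaging.read_camera('wrist');im2=imaging.read_camera('scene')
np.save('pose.npy',np.r_[s['tool_pos'],s['orientation']])
cv2.imwrite('pics/w5full.png',im[:,:,::-1])
cv2.imwrite('pics/s5full.png',im2[:,:,::-1])
cv2.imwrite('pics/w5.png',cv2.resize(im[60:240,120:360,::-1],(800,600),interpolation=cv2.INTER_CUBIC))
E
```

```text
t 8.6667 [ 0.5891 -0.0731  0.2067] psi 73.7 F [ 0.1 -0.2  0. ] tau [-0.03 -0.08  0.03]
pusher ang -100.4 r 0.1031 q6 -0.03
```

View pics/w5.png

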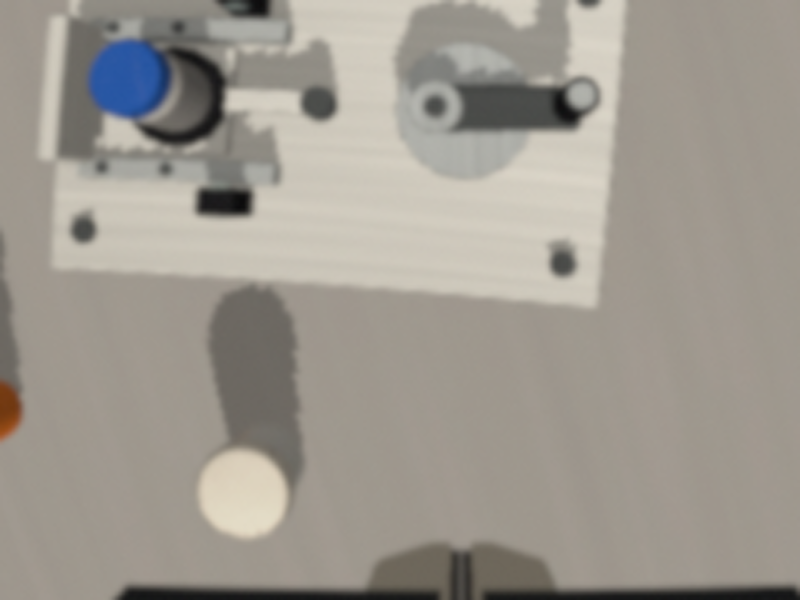

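Run:
```python
from h import *
P0=np.load('pose.npy');W=lambda x,y:(x/3.3333+120,y/3.3333+60)
g=lambda x,y,z:wz(W(x,y),z,P0[:3],P0[3:])
dg=lambda v:np.degrees(np.arctan2(v[1],v[0])).round(2)
br,fr,up=g(52,268,.012),g(598,306,.012),g(626,0,.012)
print('br',br,'fr',fr,'len',np.hypot(*(fr-br)),'yaw edge',dg(fr-br),'yaw side',dg(up-fr)-90)
b,p=g(436,105,.042),g(583,96,.072)
print('bolt',b,'post',p,np.hypot(*(p-b)),'dir',dg(p-b))
L=g(446,84,.035),g(575,87,.035);M=g(446,127,.035),g(575,130,.035)
print('lever edges',dg(L[1]-L[0]),dg(M[1]-M[0]))
for z in(.024,.033):r=g(319,103,z);print('roller->bolt',dg(b-r),np.hypot(*(b-r)))
for a in((80,16,288,20),(95,160,278,164)):
    print('rail',dg(g(a[2],a[3],.024)-g(a[0],a[1],.024)))
```

```text
br [0.45250105 0.01916695] fr [ 0.64676968 -0.05603667] len 0.20831679218562577 yaw edge -21.16 yaw side -21.150000000000006
bolt [0.61017641 0.02757544] post [0.65334059 0.01501762] 0.04495380919792834 dir -16.22
lever edges -16.95 -17.02
roller->bolt -21.09 0.04154269400520552
roller->bolt -19.8 0.040200906438864106
rail -22.08
rail -20.57
```

Call:
{"method": "play_rows", "body": {"commands": [0,0,-0.085,0.018,0.029,0,0,0,0,0,0.018,0.029,0,0,0,0,0,0.018,0.029,0,0,0,0,0,0.018,0.029,0,0,0,0,0,0,0,-0.0314,0,0,0,0,0,0,-0.0314,0,0,0,0,0,0,-0.0314,0,0,0,0,0,0,-0.0314,0,0,0,0,0,0,-0.0314,0,0,0,0,0,0,0,0]}}

```text
time: 9.6
tool_pos: [0.6558, 0.044, 0.0424]
orientation: [0.825, 0.565, -0.005, -0.004]
wrist_force: [-2.1, -0.1, -0.5]
opening: 0.009
grip_force: 0.0
```

Call:
{"method": "play_rows", "body": {"commands": [0,0,0,0,0,0,0,0,0,0,0,0,0,0]}}

```text
time: 9.77
tool_pos: [0.6621, 0.0428, 0.0514]
orientation: [0.825, 0.565, 0.001, 0.001]
wrist_force: [0.4, -0.0, 0.4]
opening: 0.005
grip_force: 0.0
```

```bash
python3 st.py
```

```text
t 9.7667 [0.6621 0.0428 0.0514] psi 68.8 F [ 0.4 -0.   0.4] tau [-0.06 -0.05 -0.03]
pusher ang 14.9 r 0.0563 q6 0.27
```

Call:
{"method": "play_rows", "body": {"commands": [0,0,0,-0.0014,-0.0035,0,0,0,0,0,-0.0014,-0.0035,0,0,0,0,0,-0.0012,-0.003,0,0,0,0,0,-0.0007,-0.0018,0,0,0,0,0,-0.0004,-0.001,0,0,0,0,0,-0.0004,-0.001,0,0,0,0,0,0,0,0,0,0,0,0,0,0,0,0]}}

```text
time: 10.43
tool_pos: [0.6571, 0.029, 0.0516]
orientation: [0.826, 0.564, 0.002, 0.001]
wrist_force: [3.3, 3.8, 4.2]
opening: 0.007
grip_force: 2.6
```

```bash
python3 st.py
```

```text
t 10.4333 [0.6571 0.029  0.0516] psi 68.7 F [3.3 3.8 4.2] tau [ 0.65 -0.57  0.02]
pusher ang 0.9 r 0.0495 q6 0.25
```

Call:
{"method": "play_rows", "body": {"commands": [0,0,0,-0.0004,-0.001,0,0,0,0,0,0,0,0,0,0,0,0,0.007,0.018,0,0,0,0,0,0,0,0.035,0,0,0,0,0,0,0.035,0,0,0,0,0,0,0.035,0,0,0,0,-0.02,-0.03,0.03,0,0,0,0,-0.02,-0.03,0.02,0,0,0,0,-0.02,-0.035,0,0,0,0,0,-0.02,-0.035,0,0]}}

```text
time: 11.27
tool_pos: [0.5837, -0.0826, 0.2036]
orientation: [0.825, 0.565, 0.001, 0.002]
wrist_force: [0.3, -0.1, 0.7]
opening: 0.007
grip_force: 0.0
```

Call:
{"method": "play_rows", "body": {"commands": [0,0,0.085,0,0,0,0,0,0,0,0,0,0,0,0,0,0,0,0,0,0,0,0,0,0,0,0,0]}}

```text
time: 11.6
tool_pos: [0.5843, -0.0807, 0.2015]
orientation: [0.801, 0.598, -0.0, -0.0]
wrist_force: [-0.2, 0.2, 0.9]
opening: 0.0
grip_force: 0.0
```

```bash
python3 st.py;  python3 - <<'E'
from h import *
import cv2
from plant import env
s=env.read_state();im=imaging.read_camera('wrist')
np.save('pose.npy',np.r_[s['tool_pos'],s['orientation']])
cv2.imwrite('pics/w6.png',cv2.resize(im[60:240,120:360,::-1],(800,600),interpolation=cv2.INTER_CUBIC))
E
```

```text
t 11.6 [ 0.5843 -0.0807  0.2015] psi 73.5 F [-0.2  0.2  0.9] tau [-0.02 -0.03 -0.01]
pusher ang -102.1 r 0.1115 q6 -0.04
```

View pics/w6.png

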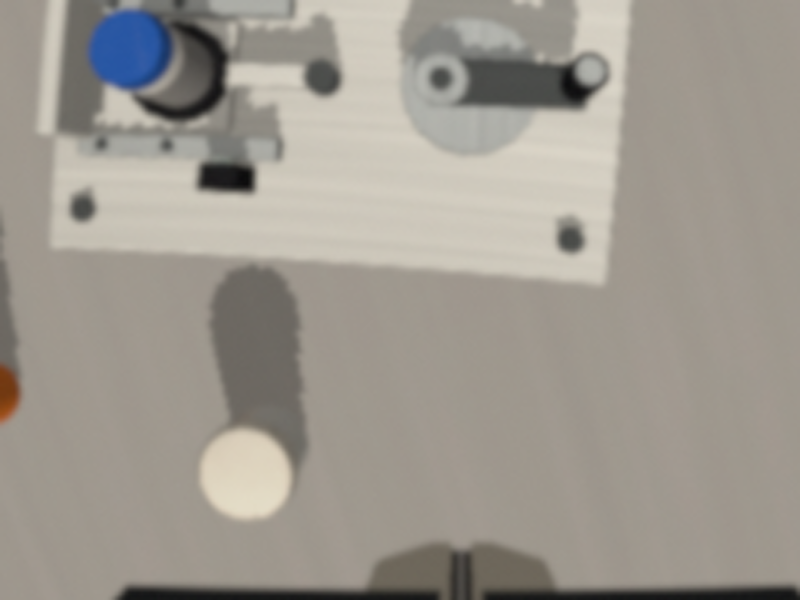

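```bash
cat > meas.py <<'E'
from h import *
P0=np.load('pose.npy');W=lambda x,y:(x/3.3333+120,y/3.3333+60)
g=lambda x,y,z:wz(W(x,y),z,P0[:3],P0[3:])
dg=lambda v:np.degrees(np.arctan2(v[1],v[0])).round(2)
E
python3 - <<'E'
from meas import *
br,fr,up=g(52,246,.012),g(605,285,.012),g(630,0,.012)
print('br',br,'fr',fr,'len',np.hypot(*(fr-br)),'yaw edge',dg(fr-br),'yaw side',dg(up-fr)-90)
b,p=g(441,78,.042),g(590,70,.072)
print('bolt',b,'post',p,np.hypot(*(p-b)),'dir',dg(p-b))
# lever edges by subpixel: darkness profile down columns
import cv2
a=cv2.imread('pics/w6.png',0).astype(float)
T_,B=[],[]
for x in range(475,560,5):
    c=cv2.GaussianBlur(a,(5,5),0)[45:125,x];d=np.diff(c);T_.append((x,45+np.argmin(d[:30])));B.append((x,45+35+np.argmax(d[35:])))
for E_ in(T_,B):
    k=np.polyfit(*np.array(E_).T,1);print(E_[0],E_[-1],'dir',dg(g(555,np.polyval(k,555),.035)-g(480,np.polyval(k,480),.035)))
print('pv+45 post pred')
E
```

```text
br [0.45311905 0.01960769] fr [ 0.64599199 -0.05656165] len 0.2073686090629366 yaw edge -21.55 yaw side -21.230000000000004
bolt [0.60989702 0.02743105] post [0.65242744 0.01375525] 0.04467509945473058 dir -17.83
(475, np.int64(58)) (555, np.int64(64)) dir -21.33
(475, np.int64(104)) (555, np.int64(107)) dir -18.24
pv+45 post pred
```

Call:
{"method": "play_rows", "body": {"commands": [0,0,-0.085,0.0195,0.0307,0,0,0,0,0,0.0195,0.0307,0,0,0,0,0,0.0195,0.0307,0,0,0,0,0,0.0195,0.0307,0,0,0,0,0,0,0,-0.03,0,0,0,0,0,0,-0.03,0,0,0,0,0,0,-0.03,0,0,0,0,0,0,-0.03,0,0,0,0,0,0,-0.03,0,0,0,0,0,0,0,0]}}

```text
time: 12.48
tool_pos: [0.6574, 0.0435, 0.0443]
orientation: [0.825, 0.565, -0.005, -0.004]
wrist_force: [-1.5, 0.5, -0.5]
opening: 0.004
grip_force: 0.0
```

Call:
{"method": "play_rows", "body": {"commands": [0,0,0,0,0,0,0,0,0,0,0,0,0,0]}}

```text
time: 12.65
tool_pos: [0.6633, 0.0422, 0.053]
orientation: [0.825, 0.564, 0.001, 0.001]
wrist_force: [0.4, 0.0, 0.9]
opening: 0.005
grip_force: 0.0
```

```bash
python3 st.py
```

```text
t 12.65 [0.6633 0.0422 0.053 ] psi 68.7 F [0.4 0.  0.9] tau [-0.05 -0.05 -0.01]
pusher ang 14.0 r 0.0574 q6 0.27
```

Call:
{"method": "play_rows", "body": {"commands": [0,0,0,-0.002,-0.004,0,0,0,0,0,-0.002,-0.004,0,0,0,0,0,-0.0012,-0.0025,0,0,0,0,0,-0.0012,-0.0025,0,0,0,0,0,-0.0005,-0.0011,0,0,0,0,0,-0.0005,-0.0011,0,0,0,0,0,-0.0005,-0.0011,0,0,0,0,0,0,0,0,0,0,0,0,0,0,0,0]}}

```text
time: 13.4
tool_pos: [0.6559, 0.026, 0.053]
orientation: [0.826, 0.564, 0.002, 0.001]
wrist_force: [2.3, 3.6, 3.3]
opening: 0.001
grip_force: 2.5
```

Call:
{"method": "play_rows", "body": {"commands": [0,0,0,0.007,0.018,0,0,0,0,0,0,0,0.035,0,0,0,0,0,0,0.035,0,0,0,0,0,0,0.035,0,0,0,0,-0.018,-0.03,0.03,0,0,0,0.085,-0.018,-0.032,0.02,0,0,0,0,-0.018,-0.035,0,0,0,0,0,-0.018,-0.035,0,0,0,0,0,0,-0.015,0,0]}}

```text
time: 14.15
tool_pos: [0.5881, -0.1046, 0.2046]
orientation: [0.802, 0.598, -0.001, 0.001]
wrist_force: [0.5, 0.1, 0.1]
opening: 0.004
grip_force: 0.0
```

Call:
{"method": "play_rows", "body": {"commands": [0,0,0,0,0,0,0,0,0,0,0,0,0,0,0,0,0,0,0,0,0,0,0,0,0,0,0,0]}}

```text
time: 14.48
tool_pos: [0.5914, -0.0994, 0.2033]
orientation: [0.801, 0.599, -0.0, -0.0]
wrist_force: [-0.6, -0.1, 0.8]
opening: 0.004
grip_force: 0.0
```

```bash
python3 st.py;  python3 - <<'E'
from h import *
import cv2
from plant import env
s=env.read_state();im=imaging.read_camera('wrist')
np.save('pose.npy',np.r_[s['tool_pos'],s['orientation']])
cv2.imwrite('pics/w7.png',cv2.resize(im[40:220,120:360,::-1],(800,600),interpolation=cv2.INTER_CUBIC))
E
```

```text
t 14.4833 [ 0.5914 -0.0994  0.2033] psi 73.6 F [-0.6 -0.1  0.8] tau [-0.02 -0.1   0.02]
pusher ang -97.2 r 0.1287 q6 -0.07
```

View pics/w7.png

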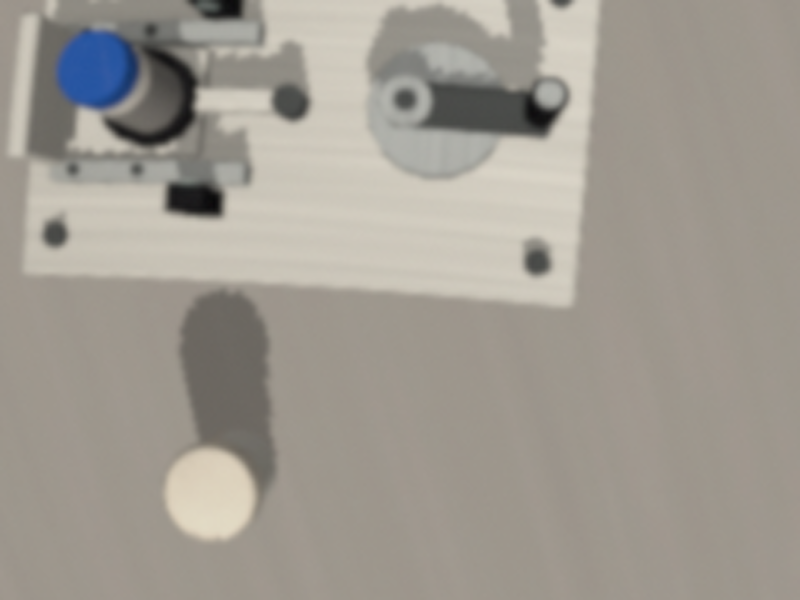

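```bash
cat > m7.py <<'E'
from meas import *
import meas
g=lambda x,y,z:wz((x/3.3333+120,y/3.3333+40),z,P0[:3],P0[3:])
br,fr,up=g(23,272,.012),g(573,306,.012),g(600,0,.012)
print('yaw edge',dg(fr-br),'side',dg(up-fr)-90,'len',np.hypot(*(fr-br)),'screws',dg(g(537,264,.012)-g(55,234,.012)))
b,p=g(405,100,.042),g(549,95,.072)
print('bolt',b,'post',p,np.hypot(*(p-b)),'dir',dg(p-b))
pv=g(405,100,.035);print('lever end',dg(g(548,118,.035)-pv))
L=g(435,82,.035),g(525,86,.035);M=g(435,126,.035),g(540,135,.035);print('edges',dg(L[1]-L[0]),dg(M[1]-M[0]))
# cam disc centre: (435,110) radius; rim top ~? centre lies on post side
for z in(.027,.03):print('disc',dg(g(435,110,z)-g(405,100,.042)),np.hypot(*(g(435,110,z)-g(405,100,.042))))
mid=.5*(g(20,85,.063)+g(20,85,.063));print('plate rear ends',g(30,15,.063),g(10,156,.063))
r=g(291,101,.033);print('roller',r,dg(b-r))
E
python3 m7.py
```

```text
yaw edge -21.38 side -21.33 len 0.2083569900760036 screws -21.68
bolt [0.60968067 0.02717099] post [0.65128913 0.011064  ] 0.04461724997229584 dir -21.16
lever end -23.61
edges -18.72 -21.05
disc -22.11 0.009476654516757348
disc -25.12 0.009617850000267162
plate rear ends [0.50126386 0.09509258] [0.48176242 0.0508118 ]
roller [0.57272786 0.04068363] -20.09
```

The cam measures about -21.2° against a fixture yaw of -21.4°, so the low point squarely faces the roller. The last view shows the post in line with the carriage axis, with bolt (405,100), post (549,95) and the vial upright at (97,70). Next is the carriage.

Call:
{"method": "play_rows", "body": {"commands": [0,0,0.1142,-0.0108,0.0145,0,0,0,0,0.1142,-0.0108,0.0145,0,0,0,0,0.1142,-0.0108,0.0145,0,0,0,0,0.1142,-0.0108,0.0145,0,0,0,0,0.1142,-0.0108,0.0145,0,0,0,0,0.1142,-0.0108,0.0145,0,0,0,0,0.1142,-0.0108,0.0145,0,0,0,0,0.1142,-0.0108,0.0145,0,0,0,0,0.1142,-0.0108,0.0145,0,0,0,0,0.1142,-0.0108,0.0145,0,0]}}

```text
time: 15.37
tool_pos: [0.4825, 0.0461, 0.2036]
orientation: [0.347, 0.938, 0.0, -0.0]
wrist_force: [-0.1, -0.4, 0.5]
opening: 0.007
grip_force: 0.0
```

Call:
{"method": "play_rows", "body": {"commands": [0,0,0.1142,-0.0108,0.0145,0,0,0,0,0.1142,-0.0108,0.0145,0,0,0,0,0.1142,-0.0108,0.0145,0,0,0,0,0,0,0,0,0,0,0,0,0,0,0,0]}}

```text
time: 15.78
tool_pos: [0.4505, 0.089, 0.2038]
orientation: [0.185, 0.983, -0.0, 0.0]
wrist_force: [-0.1, -0.2, 0.6]
opening: 0.002
grip_force: 0.0
```

```bash
cat > lc.py <<'E'
from arc import *
from plant import env
s=env.read_state();f=np.array([.577,.0398,-.3715]);p=s['tool_pos'];c,sn=np.cos(f[2]),np.sin(f[2]);d=p[:2]-f[:2]
Q=R.from_quat(s['orientation']).as_matrix();w=s['wrist_force']
print('t',s['time'],p.round(4),'local',(c*d[0]+sn*d[1]).round(4),(-sn*d[0]+c*d[1]).round(4),'psi',np.degrees(np.arctan2(Q[1,0],Q[0,0])).round(1),'Fx local',(c*w[0]+sn*w[1]).round(1),'F',w.round(1),s['q'].round(2))
E
python3 lc.py
```

```text
t 15.7833 [0.4505 0.089  0.2038] local -0.1357 -0.0001 psi 158.7 Fx local -0.0 F [-0.1 -0.2  0.6] [-0.05  0.1   1.76 -0.    1.27 -1.25]
```

Call:
{"method": "play_rows", "body": {"commands": [0,0,0,0,0,-0.026,0,0,0,0,0,0,-0.026,0,0,0,0,0,0,-0.026,0,0,0,0,0,0,-0.026,0,0,0,0,0,0,-0.026,0,0,0,0,0,0,-0.026,0,0,0,0,0,0,0,0,0,0,0,0,0,0,0,0,0,0,0.01,-0.0039,0,0,0,0,0,0.01,-0.0039,0,0]}}

```text
time: 16.62
tool_pos: [0.473, 0.0796, 0.0494]
orientation: [0.186, 0.983, 0.0, 0.002]
wrist_force: [1.0, 0.5, 0.2]
opening: 0.007
grip_force: 0.0
```

Call:
{"method": "play_rows", "body": {"commands": [0,0,0,0.0028,-0.0011,0,0,0,0,0,0.0028,-0.0011,0,0,0,0,0,0.0028,-0.0011,0,0,0,0,0,0.0028,-0.0011,0,0,0,0,0,0.0028,-0.0011,0,0,0,0,0,0.0028,-0.0011,0,0,0,0,0,0,0,0,0]}}

```text
time: 17.2
tool_pos: [0.4878, 0.0732, 0.0477]
orientation: [0.186, 0.983, -0.0, 0.0]
wrist_force: [-0.8, -0.1, 0.4]
opening: 0.004
grip_force: 0.4
```

```bash
python3 lc.py
```

```text
t 17.2 [0.4878 0.0732 0.0477] local -0.0952 -0.0013 psi 158.6 Fx local -0.7 F [-0.8 -0.1  0.4] [-0.08  0.35  1.89 -0.    0.91 -1.28]
```

Call:
{"method": "play_rows", "body": {"commands": [0,0,0,0.0019,-0.0006,0,0,0,0,0,0.0019,-0.0006,0,0,0,0,0,0.0019,-0.0006,0,0,0,0,0,0,0,0,0]}}

```text
time: 17.53
tool_pos: [0.4933, 0.0712, 0.0475]
orientation: [0.186, 0.983, -0.0, -0.0]
wrist_force: [-1.9, -0.9, -0.0]
opening: 0.005
grip_force: 0.7
```

Call:
{"method": "play_rows", "body": {"commands": [0,0,0,0.0019,-0.0007,0,0,0,0,0,0.0019,-0.0007,0,0,0,0,0,0.0019,-0.0007,0,0,0,0,0,0,0,0,0]}}

```text
time: 17.87
tool_pos: [0.4989, 0.0693, 0.0475]
orientation: [0.186, 0.983, -0.0, -0.0]
wrist_force: [-2.7, -1.0, -0.4]
opening: 0.004
grip_force: 1.2
```

Call:
{"method": "play_rows", "body": {"commands": [0,0,0,0.0019,-0.0007,0,0,0,0,0,0.0019,-0.0007,0,0,0,0,0,0,0,0,0]}}

```text
time: 18.12
tool_pos: [0.499, 0.0692, 0.0475]
orientation: [0.186, 0.983, 0.0, -0.004]
wrist_force: [-12.8, 3.2, 10.5]
opening: 0.007
grip_force: 6.6
```

```bash
python3 lc.py
```

```text
t 18.1167 [0.499  0.0692 0.0475] local -0.0833 -0.0009 psi 158.6 Fx local -13.1 F [-12.8   3.2  10.5] [-0.08  0.37  1.85  0.    0.93 -1.28]
```

Call:
{"method": "play_rows", "body": {"commands": [0,0,0,-0.0093,0.0036,0,0,0,0,0,-0.0093,0.0036,0,0,0,0,0,-0.0186,0.0072,0,0,0,0,0,-0.0112,0.0054,0.02,0,0,0,0,0,0,0.035,0,0,0,0,0,0,0.035,0,0,0,0,0,0,0.035,0,0,0,0,0,0,0.031,0,0,0,-0.1142,0.0108,-0.0145,0,0,0,0,-0.1142,0.0108,-0.0145,0,0]}}

```text
time: 18.95
tool_pos: [0.4779, 0.0592, 0.2068]
orientation: [0.298, 0.955, 0.001, 0.004]
wrist_force: [-0.0, -0.6, -0.3]
opening: 0.002
grip_force: 0.0
```

Call:
{"method": "play_rows", "body": {"commands": [0,0,-0.1142,0.0108,-0.0145,0,0,0,0,-0.1142,0.0108,-0.0145,0,0,0,0,-0.1142,0.0108,-0.0145,0,0,0,0,-0.1142,0.0108,-0.0145,0,0,0,0,-0.1142,0.0108,-0.0145,0,0,0,0,-0.1142,0.0108,-0.0145,0,0,0,0,-0.1142,0.0108,-0.0145,0,0,0,0,-0.1142,0.0108,-0.0145,0,0,0,0,-0.1142,0.0108,-0.0145,0,0,0,0,-0.1142,0.0108,-0.0145,0,0]}}

```text
time: 19.78
tool_pos: [0.5849, -0.0868, 0.2039]
orientation: [0.767, 0.641, 0.001, 0.001]
wrist_force: [-0.1, 0.6, -1.2]
opening: 0.002
grip_force: 0.0
```

Call:
{"method": "play_rows", "body": {"commands": [0,0,-0.1142,0.0108,-0.0145,0,0,0,0,0,0,0,0,0,0,0,0,0,0,0,0,0,0,0,0,0,0,0]}}

```text
time: 20.12
tool_pos: [0.5943, -0.1, 0.2035]
orientation: [0.8, 0.6, 0.0, -0.0]
wrist_force: [-0.5, 0.8, 0.4]
opening: 0.007
grip_force: 0.0
```

```bash
python3 lc.py
python3 - <<'E'
from h import *
import cv2
from plant import env,models
s=env.read_state();im=imaging.read_camera('wrist')
P1=np.r_[s['tool_pos'],s['orientation']];P0=np.load('pose.npy');print(P0.round(4),P1.round(4))
b=cv2.resize(im[40:220,120:360,::-1],(800,600),interpolation=cv2.INTER_CUBIC);cv2.imwrite('pics/w8.png',b);np.save('pose8.npy',P1)
a=cv2.imread('pics/w7.png')
def tm(x0,y0,x1,y1,z,n):
    t=a[y0:y1,x0:x1];r=cv2.matchTemplate(b,t,cv2.TM_CCOEFF_NORMED);_,v,_,l=cv2.minMaxLoc(r)
    c=((x0+x1)/2,(y0+y1)/2);c2=(c[0]+l[0]-x0,c[1]+l[1]-y0)
    g=lambda c,P:wz((c[0]/3.3333+120,c[1]/3.3333+40),z,P[:3],P[3:])
    p,q=g(c,P0),g(c2,P1);d=q-p
    print(n,round(v,3),c,c2,'moved',d.round(4),'fwd',(d@[.931,-.364]).round(4),'left',(d@[.364,.931]).round(4))
    return q
tm(58,30,138,108,.085,'cap');tm(271,83,311,120,.033,'roller')
bq=tm(375,70,435,130,.042,'bolt');pq=tm(530,75,570,125,.072,'post');tm(165,445,258,540,.048,'jar');tm(515,240,560,280,.012,'screw');tm(35,215,75,250,.012,'screwb');tm(105,70,200,145,.033,'nest')
d=pq-bq;print('post dir',np.degrees(np.arctan2(d[1],d[0])))
im2=imaging.read_camera('scene')
for t in('vial','petri','jar','pad'):print(t,[(round(m['p'],2),np.round(m['box'],1)) for m in models.masks_of('scene',t)[:3]])
E
```

```text
t 20.1167 [ 0.5943 -0.1     0.2035] local 0.0669 -0.124 psi 73.7 Fx local -0.8 F [-0.5  0.8  0.4] [-0.35  0.36  1.43  0.    1.35 -0.07]
[ 5.914e-01 -9.940e-02  2.033e-01  8.005e-01  5.993e-01 -0.000e+00
 -4.000e-04] [ 5.943e-01 -1.000e-01  2.035e-01  8.002e-01  5.998e-01  1.000e-04
 -2.000e-04]
cap 0.938 (98.0, 69.0) (155.0, 69.0) moved [ 0.0196 -0.0075] fwd 0.021 left 0.0001
roller 0.981 (291.0, 101.5) (342.0, 105.5) moved [ 0.019  -0.0076] fwd 0.0204 left -0.0002
bolt 0.997 (405.0, 100.0) (396.0, 101.0) moved [-0.0001 -0.    ] fwd -0.0 left -0.0001
post 0.996 (550.0, 100.0) (541.0, 101.0) moved [ 0.0002 -0.0001] fwd 0.0002 left -0.0001
jar 0.998 (211.5, 492.5) (202.5, 492.5) moved [-0.0002  0.0001] fwd -0.0002 left 0.0001
screw 0.994 (537.5, 260.0) (529.5, 261.0) moved [ 0.0001 -0.0002] fwd 0.0002 left -0.0001
screwb 0.997 (55.0, 232.5) (48.0, 233.5) moved [-0.0001 -0.0001] fwd -0.0001 left -0.0001
nest 0.911 (152.5, 107.5) (202.5, 109.5) moved [ 0.0196 -0.0079] fwd 0.0211 left -0.0002
post dir -23.082951000946927
vial [(0.8, array([245.2, 177.8,  13.8,  21.4])), (0.71, array([299.4, 216.7,  14.4,  24.9])), (0.66, array([318.1, 190.5,  15.3,  21.8]))]
petri [(0.89, array([191.5, 226.3,  33.9,  32.5]))]
jar []
pad [(0.74, array([289.7, 158.7,  18.3,  21.8]))]
```

```bash
python3 -c "
from plant import job
print(job.close_job())"
```

```text
the job is handed in; nothing more can be done
None
```

The job is handed in at about 20 s of the 56 s: the cam's low point faces the roller to within about 1° by the wrist camera, and the carriage measures 21 mm forward, home against its stop. The vial moved with its nest and I saw no sign it was disturbed; the jar did not move and the petri dish measured unchanged, but I could not re-check the pad at the end.

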